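# Shut the desk organiser for the night

### The job

Close up the desk using only the fingertips: push both drawers of the black desktop cabinet fully shut, and push the lid of the steel receipt box down until it is closed. Push steadily without slamming, do not lift the box or shove it about, and leave the tape measure, stamp, pen jar and carton where they stand. Take the hand away when everything is shut.

Things in the scene. Friction and masses are not known exactly. Their poses are not given: they have to be found in the camera images.
- cabinet: Fixed black plastic desktop cabinet, 200 mm deep (x), 260 mm wide (y), 100 mm high, with two grey drawers side by side that open towards its -x (the robot, at yaw 0). Origin on the desk, midway across, 70 mm behind the plane of the front opening (body spans x -70 to +130 mm); z up. Its place and yaw (up to 0.25 rad) vary; it stands left or right of the middle.
- left_front (a point): Centre of the outer face of the left (+y) drawer's front panel, 50 mm above the desk. The panel is flat, without a handle (thin label only), 124 mm wide, 84 mm high (8 to 92 mm above the desk), 12 mm thick; shut, it lies against the cabinet's front, its outer face 82 mm in -x from the cabinet's origin. Axes as the cabinet's.
- right_front (a point): The same point on the right (-y) drawer's front panel, same sizes.
- drawer_left (a joint): How far the left drawer stands out, m: 0 shut, 0.12 fully out. It slides along the cabinet's x axis; friction about 1.5 N, no spring, stays where left, stops hard at 0. The drawer is about 0.5 kg.
- drawer_right (a joint): The same for the right drawer.
- receipt_box: Open-topped steel box standing loose on the desk, 150 mm deep (x), 200 mm wide (y), 80 mm high, walls 4 mm, about 0.8 kg plus lid, holding upright paper cards that cannot be felt. Origin at the centre of its underside, z up. Its place and yaw (up to 0.25 rad) vary; it stands on the other side of the middle from the cabinet.
- lid_hinge (a point): On the lid's outer (upper) face at the hinge, midway across. The hinge line runs along the box's y axis at its far (+x) rim, 75 mm in +x from the box's origin and 80.5 mm up, 5 mm under this point when shut. This point's x axis lies in the lid, pointing from free edge to hinge; z is the outward normal of the outer face.
- lid_edge (a point): Middle of the lid's free edge, on the outer face, 156 mm from the hinge. The lid is a plain steel plate 156 x 204 x 5 mm, 0.15 kg, without a handle; it leans up from the far rim with its outer face up and away from the robot. Axes as lid_hinge.
- receipt_lid (a joint): Opening angle of the lid, rad: 0 shut, 1.57 upright. The stiff hinge (about 0.2 N m friction) keeps the lid where it is left; it needs about 2 N near the free edge and must be pushed all the way down onto the rim.
- tape: Loose yellow tape measure, 30 x 60 x 55 mm, standing on the rear of the cabinet's top, on its left half. Origin at the centre of its underside. Leave alone.
- stamp: Loose black self-inking stamp, 45 x 60 x 75 mm, standing on the rear of the cabinet's top, right of the tape measure. Origin at the centre of its underside. Leave alone.
- pen_jar: Loose glass jar of pens, 73 mm diameter, 95 mm high, pens to about 152 mm, left of the work. Origin at the centre of its underside. Leave alone.
- carton: Loose open cardboard carton, 90 x 70 x 45 mm, right of the work. Origin at the centre of its underside. Leave alone.

How it is judged:
By the outcome, as a careful person would: the job done as asked, in the order asked, and still so for the second after the job is handed in, with the robot touching nothing.
It also fails if it takes over 51 s, if anything falls off the work surface, if the arm or the gripper's body presses on something with over 40 N, if the wrist force passes 120 N, or if a joint passes its speed limit or range.

### The arm

A 6-joint arm with a two-finger parallel gripper is mounted at the origin on the work surface. World frame = base frame: x ahead of the robot, y to its left, z up, the work surface at z = 0. Lengths are in mm, angles in degrees, forces in N, time in s.
With the tool pointing down it reaches from about 350 to 850 mm from the base axis. Payload 8.1 kg.
Tool frame: the origin (TCP) lies between the finger pads; the fingertips stand 11 mm ahead of it and the grasp point (between the pads) lies 8 mm behind it; z points along the fingers, y is the line along which they close (so a half turn about z gives the same grasp; the last joint's range is limited). The gripper opens to 85 mm and grips with 20 to 120 N. Pads are 22 mm wide; open, the fingers measure 114 mm over their backs; the gripper's body (76 mm by 85 mm) begins 54 mm behind the grasp point. The pads swing forward as they close: fully open they stand 13 mm farther back than shut.
Start: joints at [-79.034, 7.471, 85.268, -0, 87.261, -4.893], TCP at [163.988, -577.16, 242.292] pointing down, gripper open.
Joint ranges: [-169.43, 169.43], [-51.17, 129.36], [1.28, 143.12], [-76.62, 256.62], [0, 156.53], [-152.29, 152.29]. Speed limits (degrees/s): [136.94, 136.94, 159.86, 180, 180, 180].

### API

Orientations are given as [roll, pitch, yaw] about the fixed x, y, z axes, in that order (R = Rz(yaw) Ry(pitch) Rx(roll)).
In Python, from bench import r, snapshot, get_calibration gives the robot as it stands.
- The arm moves only by the tool step_arm, never from a script. Its argument "rows" is a list of rows, each a list of 2 entries, a list of its own where there are three numbers: the shift along the tool's x, y, z in mm, then the turn about the tool's z in degrees. In form: [[[tx, ty, tz], yaw], ...]. A call has 1 to 12 rows; each row is the pose to reach, as a shift and turn from the pose commanded when the call began, along the tool's axes at that moment; what a row does not reach only later rows make up. A row lasts 1/10 s, in which the tool goes at most 50 mm and 8.59 degrees, less where a joint would pass 70% of its speed; a pose out of reach is approached as far as the arm can. A call with a gripper value outside its range is refused whole. "fingers" is the opening, from 0 (shut) to 1 (fully open), set as the call begins (left out, the last holds). The fingers move at their own pace and stop on an object; "squeeze" is the grip in N (left out, the last holds). Time passes only in rows, so rows that repeat a pose let the fingers close. It gives the time, the measured TCP pose, the force, the opening and the grip force at its end, in the units of the state.
- r.sense(): the state, without advancing time (a new reading comes with each control period).
- snapshot(name): name is "scene" or "top" or "wrist"; returns the picture (384x512x3 uint8, blue, green, red); there is no depth.
- get_calibration(name): a dict with "fovy" (degrees; the focal length in pixels is half the picture's height over the tangent of half this angle, whatever the lens; pixels are square), "cx", "cy" (the principal point, pixels), "dist" ([k1, k2, p1, p2, k3] as OpenCV has them; the pictures are not rectified), "eye" and "orientation" of the camera in the world. Camera axes: x right, y up, looking along -z (the intrinsics and any distortion apply to the point x, -y, -z); pixel columns grow to the right and rows downward; lengths in mm; the calibration is good to about 2 mm. A picture is of the moment at which its call begins: read the wrist's pose just before it. get_calibration takes no time and is no camera call; for the wrist camera it gives the pose at the moment of the call.
- r.hand_in(): hands the job in; it is judged then, once.
The state is a dict: "time": time; "joint_pos": joint angles; "qd": joint speeds; "joint_efforts": joint torques, N m; "tool_pos": TCP position; "tcp_rot": TCP orientation; "ft_force": force on the tool from outside, world axes, zero at the start; "wrist_torque": the same for the moment, N m; "finger_gap": finger opening in mm; "grip_force": force on a finger pad.
Only numpy, scipy, OpenCV 4.12 (cv2) and the standard library are available. Lean on these libraries where they do the work, as an engineer would, in place of code of your own. Each camera call takes 0.05 s, during which the arm holds its last target. There are 200 camera calls.

## Working session

There is one attempt and no reset: what is moved stays moved. The work goes in short steps, Python scripts to look and compute and a tool call to move; the robot and the scene stay as the last step left them, time stands still between calls to the robot, and variables do not carry over. Pictures are saved under pics/ and viewed, at most 10 in all, crops included, and the job is handed in when it is done.

Besides the shell and the picture viewer there is one more tool, called after "Emit:" by a JSON object that holds its "op" and its "data", one argument or row to a line. step_arm: Moves the arm, as the interface text tells. Its arguments: {"type":"object","properties":{"rows":{"type":"array"},"fingers":{"type":"number"},"squeeze":{"type":"number"}},"required":["rows"]}

```bash
mkdir -p pics
cat > h.py <<'E'
import numpy as np, cv2
from scipy.spatial.transform import Rotation as Rn
from bench import r, snapshot, get_calibration
def ray(c,px):
    f=192/np.tan(np.radians(c["fovy"])/2)
    K=np.array([[f,0,c["cx"]],[0,f,c["cy"]],[0,0,1]])
    p=cv2.undistortPoints(np.array([[px]],float),K,np.array(c["dist"],float))[0,0]
    o=np.array(c["orientation"],float)
    R=o if o.shape==(3,3) else Rn.from_euler('xyz',o,degrees=True).as_matrix()
    return np.array(c["eye"],float), R@np.array([p[0],-p[1],-1])
def onz(c,px,z):
    e,d=ray(c,px); return e+d*(z-e[2])/d[2]
def tri(c1,p1,c2,p2):
    e1,d1=ray(c1,p1);e2,d2=ray(c2,p2)
    s=np.linalg.lstsq(np.c_[d1,-d2],e2-e1,rcond=None)[0]
    a,b=e1+d1*s[0],e2+d2*s[1]; return (a+b)/2,np.linalg.norm(a-b)
E
python3 - <<'E'
from h import *
for n in("scene","top"):
    im=snapshot(n);cv2.imwrite(f"pics/{n}0.png",im);cv2.imwrite(f"pics/{n}0b.png",cv2.resize(im,(800,600)))
    print(n,get_calibration(n))
print(r.sense())
E
```

```text
scene {'fovy': 43.160955670569535, 'cx': 256.9734988592947, 'cy': 190.66552617718799, 'dist': array([0.03557704, 0.        , 0.        , 0.        , 0.        ]), 'eye': array([1056.28676252,  773.61291388, 1265.93753879]), 'orientation': array([ 35.7954886 ,  -1.02837354, 153.11047695])}
top {'fovy': 55.04282530930289, 'cx': 255.83540603899453, 'cy': 194.35877705438065, 'dist': array([0.00135314, 0.        , 0.        , 0.        , 0.        ]), 'eye': array([ 388.57678611,   -5.38601529, 1258.72862658]), 'orientation': array([ 11.43253114,   0.92898111, -90.39889119])}
{'time': 0.1, 'joint_pos': array([-7.90357691e+01,  7.51295636e+00,  8.53235761e+01,  7.65603404e-04,
        8.72630973e+01, -4.89205992e+00]), 'qd': array([ 0.05079907, -0.12950402, -0.17149708,  0.0847832 , -0.06556417,
       -0.09875244]), 'joint_efforts': array([ 1.16106636e-03, -5.70953500e+01, -5.01942158e+01, -7.99944337e-05,
        8.21332389e-03,  3.12342740e-05]), 'tool_pos': array([ 163.87768071, -576.67602559,  241.32151209]), 'tcp_rot': array([-1.79900798e+02, -9.25818701e-03,  1.58562456e+01]), 'ft_force': array([ 0.49491503, -0.16888885,  0.18545595]), 'wrist_torque': array([-0.04265092,  0.02348058,  0.03779167]), 'grip_force': 0.0, 'finger_gap': 85.75340498578737}
```

View pics/scene0b.png

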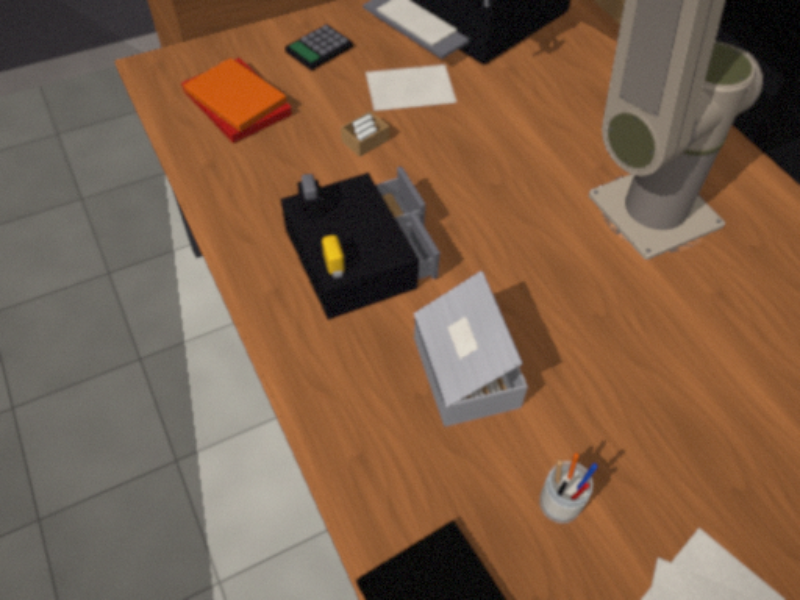

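View pics/top0b.png

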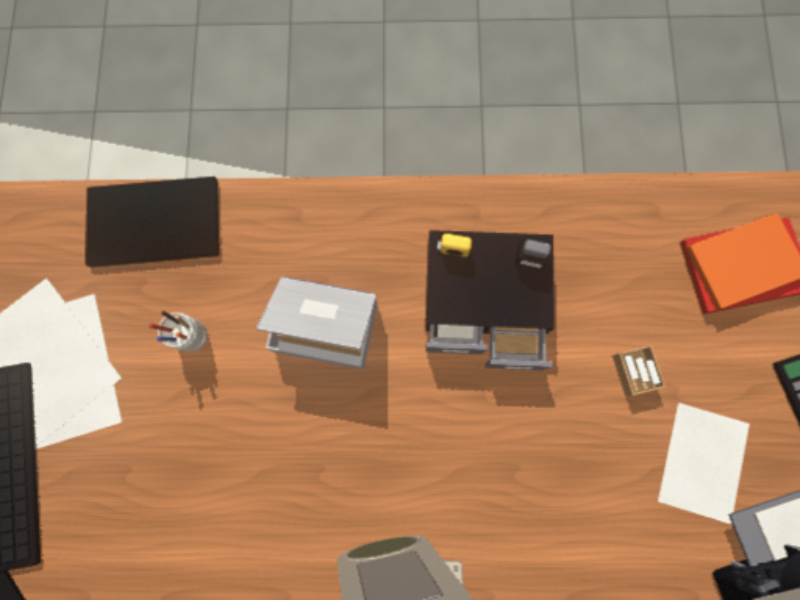

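The top view shows the box at left with its lid half open (lid corners about (281,278), (376,292), (258,328) and (366,348) in the 800-px picture). The cabinet is on the right, with its drawer front tops at (427,350)–(486,352) and (488,366)–(551,367). The scene view shows the same layout from the far side.

Run:
```python
from h import *
np.set_printoptions(precision=1,suppress=True)
T=get_calibration("top");S=get_calibration("scene");k=.64
def q(n,p,z): print(n,onz(T,np.array(p)*k,z))
for n,p,z in [("cab FL",(429,231),100),("cab FR",(553,235),100),("cab NL",(427,326),100),("cab NR",(553,329),100),
 ("L l",(427,350),92),("L r",(486,352),92),("R l",(488,366),92),("R r",(551,367),92),
 ("box nl",(266,346),80),("box nr",(362,366),80)]: q(n,p,z)
for n,a,b in [("hinge L",(281,278),(447,404)),("hinge R",(376,292),(415,315)),("edge L",(258,328),(521,361)),("edge R",(366,348),(482,273)),
 ("cab FL",(429,231),(330,318)),("cab FR",(553,235),(282,196)),("NL",(427,326),(416,265)),("NR",(553,329),(371,174))]:
  print(n,*tri(T,np.array(a)*k,S,np.array(b)*k))
im=cv2.imread("pics/top0.png")
cv2.imwrite("pics/topz.png",cv2.resize(im[135:250,150:375],(800,409),interpolation=cv2.INTER_CUBIC))
```

```text
cab FL [778.6 -50.9 100. ]
cab FR [ 766.5 -310.3  100. ]
cab NL [576.1 -43.4 100. ]
cab NR [ 567.5 -298.4  100. ]
L l [528.  -42.9  92. ]
L r [ 522.9 -162.4   92. ]
R l [ 494.5 -165.4   92. ]
R r [ 491.5 -291.8   92. ]
box nl [540.7 289.   80. ]
box nr [497.8  90.2  80. ]
hinge L [684.  261.8  84.5] 0.0160637913230903
hinge R [649.   64.6  80.8] 8.925371180879022
edge L [562.4 283.5 173.1] 3.0831438472541133
edge R [521.1  80.1 156.4] 10.963362692418892
cab FL [790.9 -43.9  27.6] 29.977500592098554
cab FR [ 764.3 -308.5  103.7] 2.385965952817487
NL [582.5 -45.5  68.7] 3.23939489427423
NR [ 566.4 -298.3   91.6] 6.4073154644200985
```

View pics/topz.png

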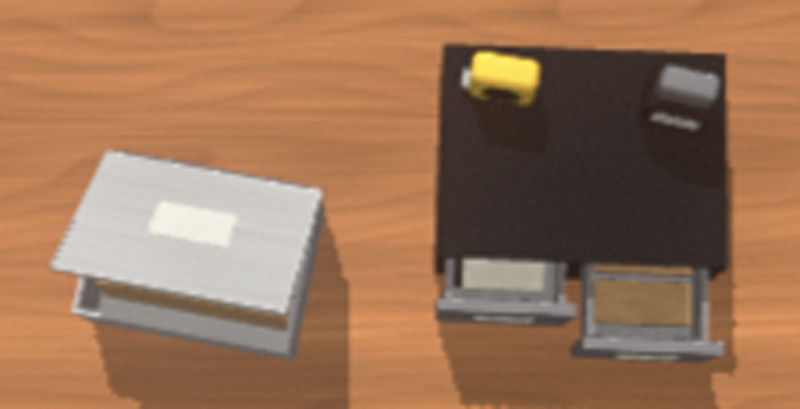

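The crop confirms both drawers are partly out (left about 45 mm, right about 75 mm, cabinet yaw about -2°) and the lid is open about 34° (box yaw about -11.5°). I'll move in front of the right drawer first.

Emit:
{"op": "step_arm", "data": {
  "rows": [
    [[35,-26,0],2],
    [[70,-52,0],4],
    [[110,-82,0],6],
    [[150,-112,0],8],
    [[190,-142,0],10],
    [[230,-172,0],12],
    [[270,-202,0],14],
    [[310,-232,0],16],
    [[335,-250,30],18],
    [[351,-262,70],18],
    [[351,-262,110],18],
    [[351,-262,110],18]
  ],
  "fingers": 0
}}

```text
time: 1.3
tool_pos: [426.4, -225.8, 126.0]
tcp_rot: [-179.7, 0.6, -2.0]
ft_force: [-1.2, 0.7, 0.3]
finger_gap: -0.1
grip_force: 0.0
```

Run:
```python
from h import *
s=r.sense();print(s["time"],s["tool_pos"],s["tcp_rot"],s["finger_gap"],s["ft_force"])
im=snapshot("wrist");cv2.imwrite("pics/w1.png",im);print(get_calibration("wrist"))
```

```text
1.3 [ 426.38019558 -225.82840202  125.9863543 ] [-179.65465685    0.55981169   -2.0399681 ] -0.07288468629804518 [-1.1717122   0.66871237  0.28978513]
{'fovy': 66.61947303296682, 'cx': 255.413512200449, 'cy': 189.99726023281218, 'dist': array([0.01119033, 0.        , 0.        , 0.        , 0.        ]), 'eye': array([ 508.67196496, -230.32375032,  261.01272282]), 'orientation': array([-18.59837255,   0.18227585, -92.08543933])}
```

View pics/w1.png

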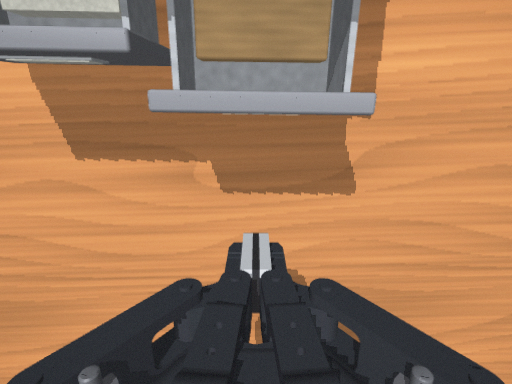

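The wrist view shows the right drawer's outer top edge at about (150,110)–(374,114), and the left drawer's at about row 52, up to column 129.

Run:
```python
from h import *
np.set_printoptions(precision=1,suppress=True)
c=get_calibration("wrist")
for p in [(150,110),(374,114),(129,52),(0,51)]: print(p,onz(c,p,92))
```

```text
(150, 110) [ 501.  -170.6   92. ]
(374, 114) [ 494.3 -295.6   92. ]
(129, 52) [ 530.6 -164.1   92. ]
(0, 51) [533.2 -97.1  92. ]
```

Emit:
{"op": "step_arm", "data": {
  "rows": [
    [[5,5,30],0.5],
    [[15,5,55],0.5],
    [[30,5,68],0.5],
    [[42,5,68],0.5],
    [[48,5,68],0.5],
    [[53,5,68],0.5],
    [[58,5,68],0.5],
    [[63,5,68],0.5],
    [[68,5,68],0.5],
    [[74,5,68],0.5],
    [[80,5,68],0.5],
    [[86,5,68],0.5]
  ]
}}

```text
time: 2.55
tool_pos: [516.2, -237.5, 64.3]
tcp_rot: [180.0, 0.0, -2.6]
ft_force: [-1.6, -2.0, 0.4]
finger_gap: -0.1
grip_force: 0.9
```

Emit:
{"op": "step_arm", "data": {
  "rows": [
    [[5,0,0],0],
    [[10,0,0],0],
    [[15,0,0],0],
    [[20,0,0],0],
    [[23,0,0],0],
    [[26,0,0],0]
  ]
}}

```text
time: 3.15
tool_pos: [542.0, -238.6, 64.3]
tcp_rot: [-180.0, 0.0, -2.6]
ft_force: [-1.9, -1.9, 2.6]
finger_gap: -0.2
grip_force: 0.8
```

Emit:
{"op": "step_arm", "data": {
  "rows": [
    [[2,0,0],0],
    [[4,0,0],0],
    [[6,0,0],0],
    [[8,0,0],0]
  ]
}}

```text
time: 3.55
tool_pos: [549.1, -238.9, 64.3]
tcp_rot: [-180.0, 0.1, -2.6]
ft_force: [-14.0, -0.7, 11.9]
finger_gap: 0.1
grip_force: 6.8
```

Emit:
{"op": "step_arm", "data": {
  "rows": [
    [[1,0,0],0],
    [[1.5,0,0],0],
    [[1.5,0,0],0]
  ]
}}

```text
time: 3.85
tool_pos: [549.0, -238.9, 64.3]
tcp_rot: [-180.0, 0.3, -2.6]
ft_force: [-15.3, 0.8, 11.0]
finger_gap: 0.1
grip_force: 7.4
```

Emit:
{"op": "step_arm", "data": {
  "rows": [
    [[-3,0,0],0],
    [[-15,0,0],0],
    [[-40,0,0],0],
    [[-58,-10,0],0],
    [[-60,-45,0],0],
    [[-60,-80,0],0],
    [[-60,-112,0],0],
    [[-60,-132,0],0],
    [[-56,-132,0],0],
    [[-50,-132,0],0],
    [[-44,-132,0],0],
    [[-39,-132,0],0]
  ]
}}

```text
time: 5.05
tool_pos: [519.2, -106.4, 64.4]
tcp_rot: [180.0, -0.0, -2.7]
ft_force: [-1.0, 0.2, -0.7]
finger_gap: 0.1
grip_force: 0.0
```

Emit:
{"op": "step_arm", "data": {
  "rows": [
    [[5,0,0],0],
    [[10,0,0],0],
    [[15,0,0],0],
    [[20,0,0],0],
    [[24,0,0],0],
    [[28,0,0],0],
    [[31,0,0],0],
    [[33,0,0],0]
  ]
}}

```text
time: 5.85
tool_pos: [551.6, -106.8, 64.3]
tcp_rot: [-180.0, 0.0, -2.6]
ft_force: [-1.2, -1.1, 1.1]
finger_gap: 0.1
grip_force: 0.8
```

Emit:
{"op": "step_arm", "data": {
  "rows": [
    [[1,0,0],0],
    [[2.5,0,0],0],
    [[4,0,0],0],
    [[5.5,0,0],0],
    [[5.5,0,0],0]
  ]
}}

```text
time: 6.35
tool_pos: [555.5, -107.0, 64.2]
tcp_rot: [-180.0, 0.2, -2.6]
ft_force: [-10.3, -0.3, 7.5]
finger_gap: 0.1
grip_force: 5.1
```

Emit:
{"op": "step_arm", "data": {
  "rows": [
    [[-3,0,0],0],
    [[-20,0,-10],0],
    [[-30,0,-50],0],
    [[-30,0,-95],1],
    [[-30,-20,-140],2],
    [[-30,-55,-170],3],
    [[-28,-100,-175],4],
    [[-24,-145,-175],5],
    [[-20,-190,-175],6],
    [[-14,-235,-175],8],
    [[-14,-270,-170],9],
    [[-14,-291,-166],9]
  ]
}}

```text
time: 7.55
tool_pos: [556.1, 187.4, 230.2]
tcp_rot: [-179.9, -0.0, -11.5]
ft_force: [-0.7, -0.2, 0.8]
finger_gap: -0.4
grip_force: 0.0
```

Run:
```python
from h import *
s=r.sense();print(s["time"],s["tool_pos"],s["tcp_rot"],s["ft_force"])
im=snapshot("wrist");a=snapshot("top")
cv2.imwrite("pics/w2.png",np.hstack([cv2.resize(im,(400,300)),cv2.resize(a,(400,300))]))
cv2.imwrite("pics/w2f.png",im);cv2.imwrite("pics/t2f.png",a)
```

```text
7.55 [556.13286073 187.42650031 230.153451  ] [-1.79918430e+02 -2.47695373e-02 -1.15424282e+01] [-0.70680022 -0.15456433  0.81830322]
```

View pics/w2.png

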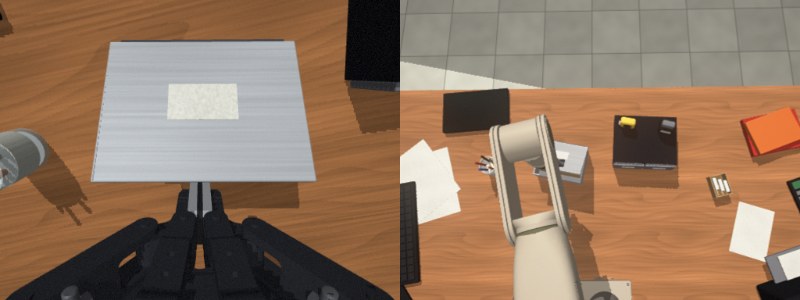

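The wrist view shows the lid centred under the fingers, with its free edge at about (203,181) in the half picture. The top view shows both drawers flush.

Run:
```python
from h import *
np.set_printoptions(precision=1,suppress=True)
c=get_calibration("wrist");print(c["eye"])
for z in (160,165,172): print([onz(c,np.array(p)*1.28,z) for p in [(92,180.5),(203,181),(315,181)]])
for p in [(110,41.5),(294,41.5)]: print(onz(c,np.array(p)*1.28,85))
```

```text
[634.2 171.8 361.3]
[array([557.5, 293.9, 160. ]), array([535.6, 188.3, 160. ]), array([514.1,  81.7, 160. ])]
[array([559.4, 290.9, 165. ]), array([538. , 187.9, 165. ]), array([517.1,  83.9, 165. ])]
[array([562.1, 286.6, 172. ]), array([541.5, 187.4, 172. ]), array([521.3,  87.1, 172. ])]
[685.6 262.   85. ]
[645.5  63.6  85. ]
```

Emit:
{"op": "step_arm", "data": {
  "rows": [
    [[0,0,10],0],
    [[0,0,22],0],
    [[0,0,34],0],
    [[0,0,42],0],
    [[0,0,47],0],
    [[0,0,52],0],
    [[-3,0,57],0],
    [[-6,0,62],0],
    [[-8,0,67],0],
    [[-11,0,72],0],
    [[-13,0,78],0],
    [[-15,0,84],0]
  ]
}}

```text
time: 8.85
tool_pos: [541.3, 187.4, 145.9]
tcp_rot: [-180.0, 0.0, -11.6]
ft_force: [-0.3, -0.7, 1.0]
finger_gap: -0.3
grip_force: 0.4
```

Emit:
{"op": "step_arm", "data": {
  "rows": [
    [[-2,0,6],0],
    [[-4,0,12],0],
    [[-5,0,18],0],
    [[-6,0,24],0],
    [[-7,0,29],0],
    [[-8,0,34],0],
    [[-8,0,38],0],
    [[-9,0,41],0],
    [[-9,0,44],0]
  ]
}}

```text
time: 9.75
tool_pos: [532.7, 189.0, 102.1]
tcp_rot: [180.0, -0.0, -11.6]
ft_force: [-0.1, -0.4, 1.0]
finger_gap: -0.1
grip_force: 0.3
```

Emit:
{"op": "step_arm", "data": {
  "rows": [
    [[0,0,2],0],
    [[0,0,4],0],
    [[0,0,5.5],0],
    [[0,0,7],0],
    [[0,0,7],0]
  ]
}}

```text
time: 10.25
tool_pos: [532.8, 189.1, 96.5]
tcp_rot: [-180.0, -0.0, -11.6]
ft_force: [-5.9, -1.0, 10.5]
finger_gap: -0.1
grip_force: 5.1
```

Emit:
{"op": "step_arm", "data": {
  "rows": [
    [[0,0,0.5],0],
    [[0,0,1],0],
    [[0,0,1],0]
  ]
}}

```text
time: 10.55
tool_pos: [532.8, 189.1, 96.3]
tcp_rot: [-180.0, -0.0, -11.6]
ft_force: [-9.5, -2.8, 17.3]
finger_gap: -0.2
grip_force: 8.5
```

Emit:
{"op": "step_arm", "data": {
  "rows": [
    [[0,0,-2],0],
    [[0,0,-12],0],
    [[0,0,-40],0],
    [[0,0,-80],0],
    [[-30,0,-110],0],
    [[-70,0,-120],0],
    [[-110,0,-120],0],
    [[-135,0,-120],0],
    [[-145,0,-120],0],
    [[-145,0,-120],0]
  ]
}}

```text
time: 11.55
tool_pos: [390.4, 218.6, 214.8]
tcp_rot: [-180.0, -0.1, -11.6]
ft_force: [0.1, -0.1, -0.1]
finger_gap: -0.1
grip_force: 0.0
```

Run:
```python
from h import *
s=r.sense();print(s["time"],s["tool_pos"],s["ft_force"])
cv2.imwrite("pics/e.png",np.hstack([cv2.resize(snapshot(n),(400,300)) for n in("scene","top")]))
```

```text
11.55 [390.36629001 218.62698425 214.84899482] [ 0.11772861 -0.12869394 -0.12885268]
```

View pics/e.png

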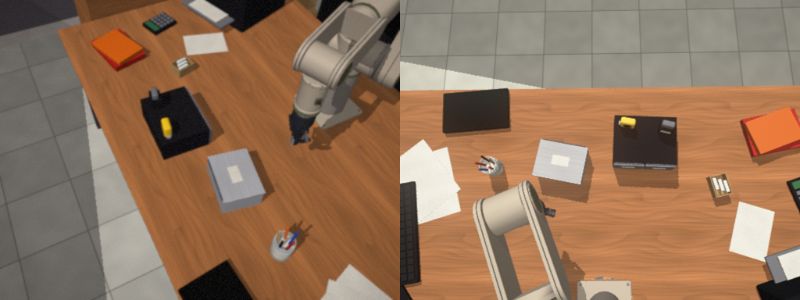

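Both drawers look flush and the lid lies flat on the box. I'll take one zoomed look at the drawer fronts before handing in.

Run:
```python
from h import *
im=snapshot("top");cv2.imwrite("pics/ez.png",cv2.resize(im[135:250,150:375],(800,409),interpolation=cv2.INTER_CUBIC))
```

```text
(no output)
```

View pics/ez.png

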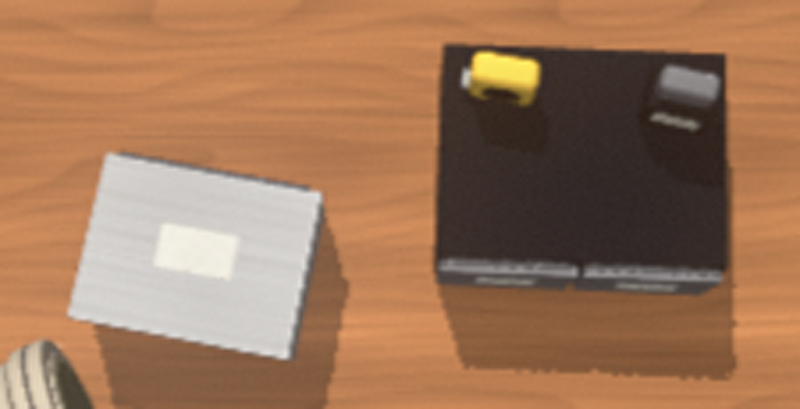

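The zoomed view shows both fronts level against the cabinet (about row 265), the lid flat, and the box, tape and stamp where they were.

```bash
python3 -c "
from h import *
print(r.hand_in())"
```

```text
the job is handed in; nothing more can be done
None
```

Both drawers and the receipt-box lid are shut, the box, tape measure, stamp, pen jar and carton stayed where they stood, the hand is clear, and I handed the job in at about 11.7 s; no verdict was shown.

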